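# Find the full sample canister by weight and hang it on the rail

## Task

Three sealed canisters on the bench mat look alike, but one is full and clearly the heaviest, one is part-used and one is nearly empty. Find the heaviest by hefting them, and hang it by its hook over the bar of the rail stand so that it hangs freely and still; leave the other two standing on the mat where they were. Keep all canisters upright throughout and do not disturb the tip box, tube rack or wash bottle.

Things in the scene. Friction and masses are not known exactly. Their poses are not given: they have to be found in the camera images.
- canister_a: One of three identical sealed opaque white canisters, 62 x 62 mm, grey lid 66 x 66 mm with its top at z = 96 mm, a grey hanging hook on the lid and on the hook a grip tab, 12 mm thick in x, 34 mm in y, z = 172 to 215 mm (the top). Grip it by the tab. Origin: centre of the underside; z up. Weighs 0.2 to 0.7 kg. Hook: see canister_b.
- canister_b: Same as canister_a. The hook of all three, 30 mm wide in y: strap rising at x = -24 mm; roof with inner ridge along y at x = 0, z = 168 mm; lip at x = +24 mm, its lower end at z = 142 mm. The bar enters from the canister's +x side, between lid and lip (46 mm high gap); 43 mm clear between strap and lip. At the start +x points roughly away from the robot.
- canister_c: Same as canister_a and canister_b in all that can be seen: size, axes, origin, hook and tab.
- rail: Rail stand, fixed: white base plate 130 (x) x 300 (y) x 10 mm, two upright posts of 18 mm diameter at y = -130 and +130 mm with 24 mm black balls on top (up to 212 mm), and between them a level round steel bar. Origin: centre of the base's underside; y runs along the bar.
- rail_mid (a point): Middle of the bar, on its axis, 200 mm above the bench; the bar has 14 mm diameter and runs along this point's y axis, 240 mm free between the posts. A canister hung on it hangs with its underside about 39 mm above the bench.
- mat: Thin black rubber bench mat, fixed, 220 (x) x 400 (y) x 4 mm, on which the three canisters stand in a row along y, about 125 mm apart. Origin: centre of its underside.
- tip_box: Bystander: white box of yellow pipette tips with its clear lid standing open, 85 x 125 mm, 118 mm tall, loose. Origin: centre of its underside.
- tube_rack: Bystander: blue rack with three capped tubes, 60 x 150 mm, 114 mm tall, loose. Origin: centre of its underside.
- wash_bottle: Bystander: white plastic bottle with red cap, 68 mm diameter, 170 mm tall, loose. Origin: centre of its underside.
There are look-alikes about, which are no part of the job. Leave any black look-alike of the canister_b alone. Leave any pink look-alike of the canister_a alone.

How it is judged:
By the outcome, as a careful person would: the job done as asked, in the order asked, and still so for the second after the job is handed in, with the robot touching nothing.
It also fails if it takes over 72 s, if anything falls off the work surface, if the arm or the gripper's body presses on something with over 40 N, if the wrist force passes 120 N, or if a joint passes its speed limit or range.

## Robot

A 7-joint arm with a two-finger parallel gripper is mounted at the origin on the work surface. World frame = base frame: x ahead of the robot, y to its left, z up, the work surface at z = 0. Lengths are in mm, angles in rad, forces in N, time in s.
With the tool pointing down it reaches from about 400 to 875 mm from the base axis. Payload 6.5 kg.
Tool frame: the origin (TCP) lies at the very end of the fingers, on their centre line; the grasp point (between the pads) lies 19 mm behind it; z points along the fingers, y is the direction in which the jaws open and shut (so a half turn about z gives the same grasp; the last joint's range is limited). The gripper opens to 88 mm and grips with 3 to 60 N. Pads are 18 mm wide; open, the fingers measure 123 mm over their backs; the gripper's body (75 mm by 187 mm) begins 45 mm behind the grasp point.
Start: joints at [1.272, 0.536, -0.004, 1.538, 0.003, 1.067, -0.071], TCP at [149.952, -632.459, 210.516] pointing down, gripper open.
Joint ranges: [-2.7, 2.7], [-0.37, 2.16], [-1.27, 1.26], [0.24, 2.4], [-1.31, 4.45], [0.19, 1.91], [-2.76, 2.76]. Speed limits (rad/s): [2.39, 2.39, 3.14, 3.14, 3.14, 3.14, 3.14].

## Interface

Orientations are given as a 3x3 rotation matrix whose columns are the frame's x, y, z axes.
In Python, from plant import arm, capture, camera_model gives the robot as it stands.
- The arm moves only by the tool carry_out, never from a script. Its argument "series" is one flat list of numbers, 7 for each row, row after row: the gripper command: -1 is shut, 1 is fully open, values between are in proportion, then the shift along the tool's x, y, z in cm, then the turn, a rotation vector about the tool's x, y, z in rad. In form: [grip, dx, dy, dz, ax, ay, az, grip, dx, dy, dz, ax, ay, az, ...]. A call has exactly 10 rows; each row is the pose to reach, as a shift and turn from the pose commanded when the call began, along the tool's axes at that moment; what a row does not reach only later rows make up. A row lasts 1/8 s, in which the tool goes at most 62.5 mm and 10.7 degrees, less where a joint would pass 70% of its speed; a pose out of reach is approached as far as the arm can. A call with a gripper value outside its range is refused whole. The fingers move at their own pace and stop on an object; "squeeze" is the grip in N (left out, the last holds). Time passes only in rows, so rows that repeat a pose let the fingers close, or fill a call up. It gives the time, the measured TCP pose, the force and the opening at its end, in the units of the state.
- arm.get_obs(): the state, without advancing time (a new reading comes with each control period).
- capture(name): name is "scene" or "top"; returns the picture (400x640x3 uint8, red, green, blue); there is no depth.
- camera_model(name): a dict with "mtx" (3x3 intrinsics, pixels), "distortion" ([k1, k2, p1, p2, k3] as OpenCV has them; the pictures are not rectified), "origin" and "rotation" of the camera in the world. Camera axes: x right, y up, looking along -z (the intrinsics and any distortion apply to the point x, -y, -z); pixel columns grow to the right and rows downward; lengths in mm; the calibration is good to about 2 mm. A picture is of the moment at which its call begins. camera_model takes no time and is no camera call.
- arm.sign_off(): hands the job in, once; it reports no verdict.
The state is a dict: "clock": time; "joint_positions": joint angles; "qvel": joint speeds; "joint_torque": joint torques, N m; "tool_pos": TCP position; "orientation": TCP orientation; "ft_force": force on the tool from outside, world axes, zero at the start; "wrist_torque": the same for the moment, N m; "opening": finger opening in mm.
Only numpy, scipy, OpenCV 4.12 (cv2) and the standard library are available. Lean on these libraries where they do the work, as an engineer would, in place of code of your own. Each camera call takes 0.05 s, during which the arm holds its last target. There are 200 camera calls.

## Working session

There is one attempt and no reset: what is moved stays moved. The work goes in short steps, Python scripts to look and compute and a tool call to move; the robot and the scene stay as the last step left them, time stands still between calls to the robot, and variables do not carry over. Pictures are saved under pics/ and viewed, about 8 in all and at most 12, crops included, and the job is handed in when it is done.

Besides the shell and the picture viewer there is one more tool, called after ">>>" as name(argument=value, ...) on one line, values as JSON. carry_out: Moves the arm, as the interface text tells. Its arguments: {"type":"object","properties":{"series":{"type":"array"},"squeeze":{"type":"number"}},"required":["series"]}

```bash
mkdir -p pics; python3 - <<'E'
from plant import arm,capture,camera_model
import cv2,numpy as np
o=arm.get_obs();print({k:np.round(v,3).tolist() for k,v in o.items()})
for n in("scene","top"):
    m=camera_model(n);print(n,{k:np.round(v,3).tolist() for k,v in m.items()})
    im=capture(n)[:,:,::-1];cv2.imwrite(f"pics/{n}0.png",im)
E
```

```text
{'clock': 0.0, 'joint_positions': [1.272, 0.537, -0.004, 1.539, 0.003, 1.067, -0.071], 'qvel': [-0.001, -0.0, 0.0, -0.0, 0.001, 0.001, -0.001], 'joint_torque': [0.001, -57.097, 0.991, -25.16, -0.056, 0.018, 0.0], 'tool_pos': [149.787, -631.828, 209.64], 'orientation': [[0.973, 0.231, -0.001], [0.231, -0.973, 0.002], [-0.0, -0.002, -1.0]], 'ft_force': [0.525, 0.072, 0.1], 'wrist_torque': [0.022, 0.026, -0.019], 'opening': 87.969}
scene {'mtx': [[372.957, 0.0, 322.868], [0.0, 372.957, 203.214], [0.0, 0.0, 1.0]], 'distortion': [-0.079, 0.0, 0.0, 0.0, 0.0], 'origin': [1218.135, -229.481, 955.163], 'rotation': [[0.305, -0.695, 0.651], [0.952, 0.229, -0.202], [-0.009, 0.681, 0.732]]}
top {'mtx': [[382.083, 0.0, 317.753], [0.0, 382.083, 200.27], [0.0, 0.0, 1.0]], 'distortion': [-0.068, 0.0, 0.0, 0.0, 0.0], 'origin': [378.886, -8.671, 1550.032], 'rotation': [[-0.028, 0.996, -0.088], [-1.0, -0.027, 0.008], [0.006, 0.088, 0.996]]}
```

View pics/top0.png

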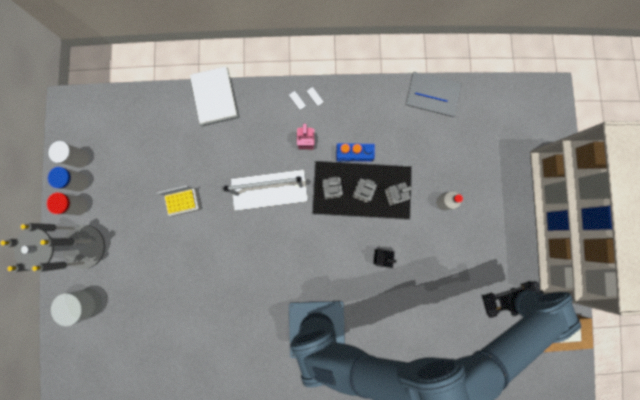

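View pics/scene0.png

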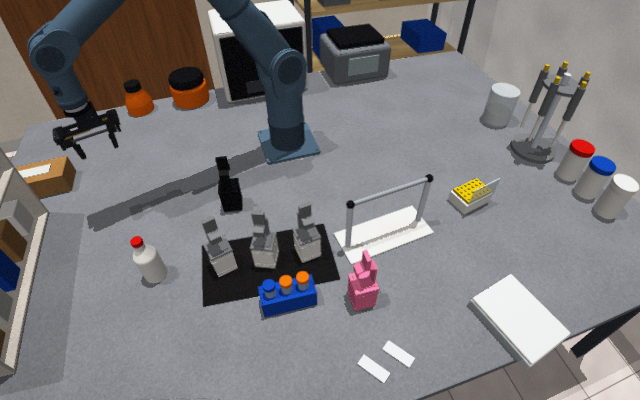

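```bash
python3 - <<'E'
import cv2
t=cv2.imread("pics/top0.png");s=cv2.imread("pics/scene0.png")
f=lambda im,x,y,w,h,k:cv2.resize(im[y:y+h,x:x+w],None,fx=k,fy=k,interpolation=cv2.INTER_CUBIC)
cv2.imwrite("pics/c1.png",cv2.vconcat([f(t,300,160,133,60,6),f(t,220,160,133,40,6)]))
cv2.imwrite("pics/c2.png",f(s,190,195,160,110,5))
cv2.imwrite("pics/c3.png",f(s,320,170,130,95,6))
E
```

```text
(no output)
```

View pics/c1.png

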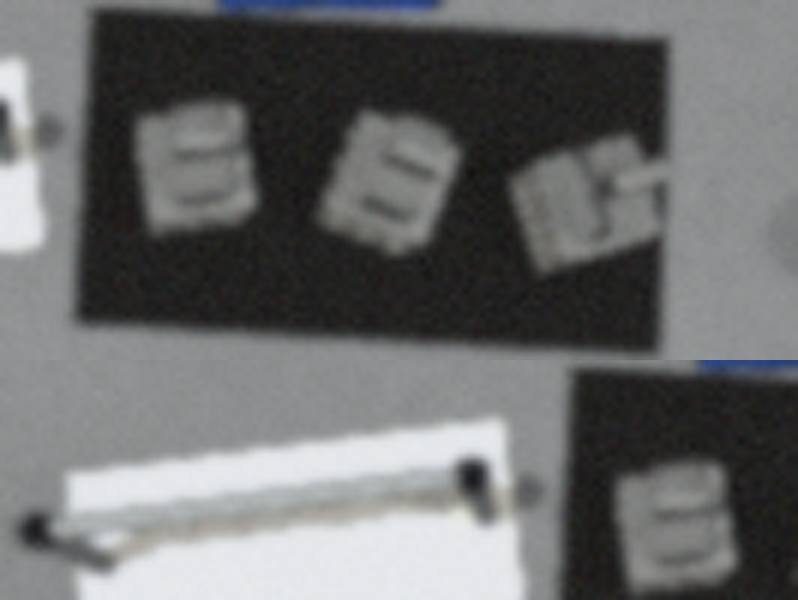

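View pics/c2.png

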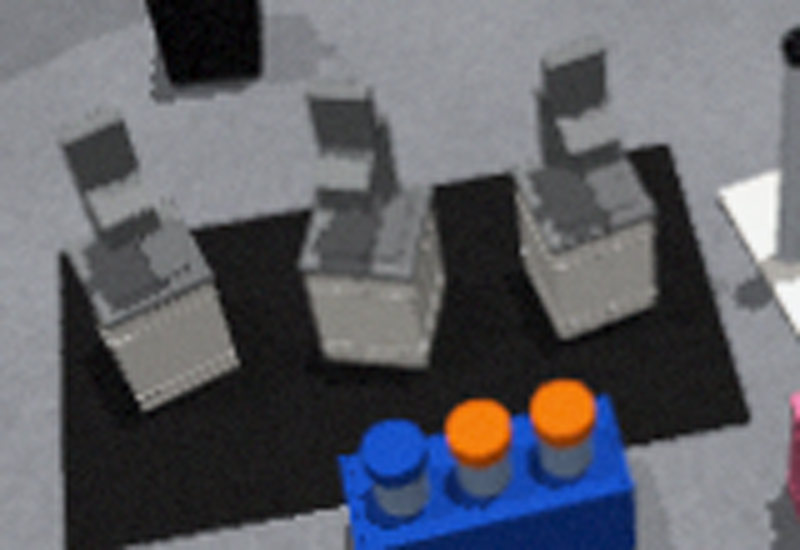

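View pics/c3.png

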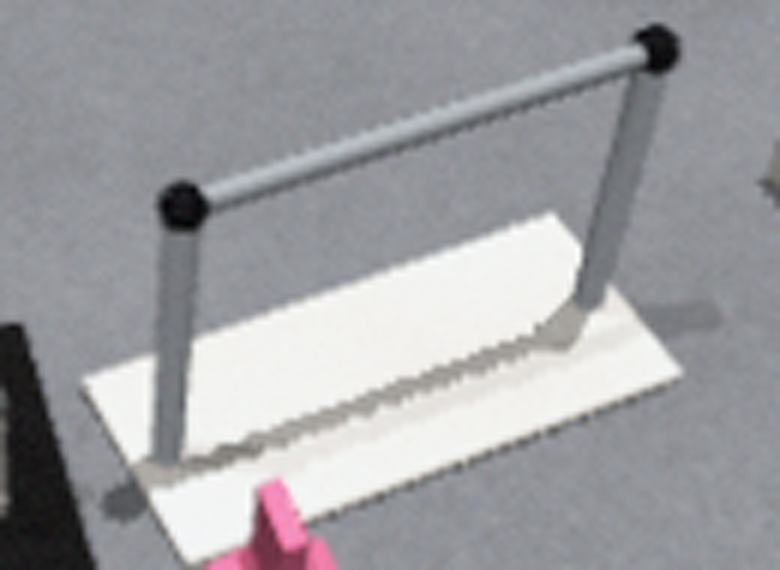

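Both views agree. In the scene view the canisters stand in a row near (220,255), (264,245) and (307,240), with the lip side towards the camera. The rail balls are near (350,204) and (429,178). Next I fit the poses from these readings.

```bash
cat > h.py <<'E'
import numpy as np,cv2
from plant import arm,capture,camera_model
from scipy.optimize import least_squares
F=np.diag([1.,-1,-1])
def proj(n,P):
    m=camera_model(n);R=F@np.array(m["rotation"]).T
    return cv2.projectPoints(np.atleast_2d(np.float64(P)),cv2.Rodrigues(R)[0],-R@np.array(m["origin"]),np.array(m["mtx"]),np.array(m["distortion"],float))[0][:,0]
def put(p,L): # p=x,y,yaw, (z base)
    c,s=np.cos(p[2]),np.sin(p[2]);L=np.float64(L)
    return np.c_[p[0]+c*L[:,0]-s*L[:,1],p[1]+s*L[:,0]+c*L[:,1],L[:,2]]
def go(target,yaw_y):  # show state and shift (cm) to TCP target, turn so tool y has world angle yaw_y
    o=arm.get_obs();R=np.array(o["orientation"]);d=R.T@(np.array(target)-o["tool_pos"])/10
    c,s=np.cos(yaw_y),np.sin(yaw_y);T=np.array([[-s,c,0],[c,s,0],[0,0,-1]])
    print("shift",d.round(2),"turn",cv2.Rodrigues(R.T@T)[0].ravel().round(3))
def st():
    o=arm.get_obs()
    for k in("clock","joint_positions","tool_pos","ft_force","wrist_torque","opening"):print(k,np.round(o[k],3))
E
python3 - <<'E'
from h import *
c2=lambda a:(np.float64(a)+.5)/5-.5+[190,195]
c3=lambda a:(np.float64(a)+.5)/6-.5+[320,170]
c1=lambda a:(np.float64(a)+.5)/6-.5+[300,160]
c1b=lambda a:(np.float64(a)-[0,360]+.5)/6-.5+[220,160]
TL,TR=[6,-17,219],[6,17,219]; LL,LR,LB=[33,-33,100],[33,33,100],[-33,33,100]; BL,BR=[31,-31,4],[31,31,4];LBL=[-33,-33,100]
S={"P":([TL,TR,LL,LR,BL,BR],[(66,146),(126,122),(106,325),(212,278),(145,410),(240,365)]),
"Q":([TL,TR,LL,LR,LB,BL,BR],[(310,97),(372,101),(302,272),(425,277),(440,185),(322,362),(430,368)]),
"R":([TL,TR,LL,LR,LBL,BL,BR],[(545,63),(605,45),(540,255),(655,212),(515,175),(570,338),(655,297)])}
for n,(L,px) in S.items():
    f=lambda p:(proj("scene",put(p,L))-c2(px)).ravel()
    r=least_squares(f,[480,-100,0],loss="soft_l1",x_scale=[100,100,1]);print(n,r.x.round(3),np.abs(r.fun).max().round(2),r.fun.round(1))
    q=(proj("top",put(r.x,[[-33,-33,100],[-33,33,100],[0,0,219]]))-[300,160])*6;print(q.round(0).tolist())
px={"scene":c3([(183,206),(657,48)]),"top":c1b([(38,530),(472,472)])}
B=[]
for i in(1,0):
    r=least_squares(lambda X:np.r_[proj("scene",X)[0]-px["scene"][i],proj("top",X)[0]-px["top"][i]],[500,100,200]);B.append(r.x);print(r.x.round(1),r.fun.round(2))
# yaw: rail in-plane, z fixed
f=lambda p:np.r_[(proj("scene",put(p,[[0,-130,200],[0,130,200],[-65,-150,10],[-65,150,10],[65,-150,10],[65,150,10]]))-c3([(183,206),(657,48),(84,383),(554,212),(185,562),(682,374)])).ravel(),(proj("top",put(p,[[0,-130,200],[0,130,200]]))-px["top"][::-1]).ravel()]
r=least_squares(f,[480,150,0],x_scale=[100,100,1],loss="soft_l1");print("rail",r.x.round(3),r.fun.round(1))
E
```

```text
P [ 5.24453e+02 -3.30680e+02  2.24000e-01] 0.7 [-0.4 -0.3 -0.  -0.6 -0.2  0.   0.7 -0.4 -0.1  0.6  0.2  0.7]
[[654.0, 237.0], [555.0, 263.0], [635.0, 179.0]]
Q [ 5.42718e+02 -1.99761e+02 -3.91000e-01] 1.89 [-0.2  0.1  0.1 -0.   0.2 -0.4 -1.4  0.1 -0.6  0.2  1.9 -0.1  0.5  0.1]
[[417.0, 244.0], [319.0, 207.0], [412.0, 154.0]]
R [ 5.52514e+02 -7.65780e+01  1.47000e-01] 2.48 [ 0.5  1.   0.   0.4  2.5 -1.2  0.3 -0.8 -1.5 -1.3 -1.5  0.4 -0.1  1.1]
[[253.0, 209.0], [151.0, 227.0], [201.0, 143.0]]
[616.5 162.8 296.4] [-29.84   2.46 -36.17 -14.56]
[507.9 188.1  97.6] [32.56 -2.38 37.2  13.57]
rail [5.61963e+02 1.77614e+02 1.00000e-01] [ 0.   0.6 -0.3  0.7 -0.6 -0.6  0.1  0.1  0.4  0.6  0.5  0.1 -0.2  1.
 -0.1  0.5]
```

```bash
python3 -c "
from h import *
go([524.5,-330.7,255],0.23)"
```

```text
shift [ 43.41 -20.66  -4.5 ] turn [-1.000e-03 -1.000e-03 -1.568e+00]
```

>>> carry_out(series=[1, 10, -4, -4.5, 0, 0, -0.18, 1, 15, -7, -4.5, 0, 0, -0.36, 1, 20, -9.5, -4.5, 0, 0, -0.54, 1, 25, -12, -4.5, 0, 0, -0.72, 1, 30, -14.3, -4.5, 0, 0, -0.9, 1, 35, -16.7, -4.5, 0, 0, -1.08, 1, 40, -19, -4.5, 0, 0, -1.26, 1, 43.4, -20.6, -4.5, 0, 0, -1.44, 1, 43.4, -20.6, -4.5, 0, 0, -1.568, 1, 43.4, -20.6, -4.5, 0, 0, -1.568], squeeze=30)

```text
clock: 1.35
tool_pos: [524.5, -331.6, 254.9]
orientation: [[-0.227, 0.974, -0.001], [0.974, 0.227, 0.001], [0.001, -0.001, -1.0]]
ft_force: [-0.3, -1.2, 0.3]
opening: 88.3
```

```bash
python3 -c "
from h import *
st();go([524.5,-330.7,183],0.23)
im=capture('scene')[:,:,::-1]
cv2.imwrite('pics/g1.png',cv2.resize(im[150:310,170:370],None,fx=4,fy=4,interpolation=2)[:600])"
```

```text
clock 1.35
joint_positions [ 0.815  0.486 -0.458  1.551  0.227  1.159  0.541]
tool_pos [ 524.55  -331.615  254.887]
ft_force [-0.304 -1.176  0.263]
wrist_torque [-0.129 -0.11  -0.069]
opening 88.295
shift [0.08 0.02 7.19] turn [-0.001 -0.001 -0.001]
```

View pics/g1.png

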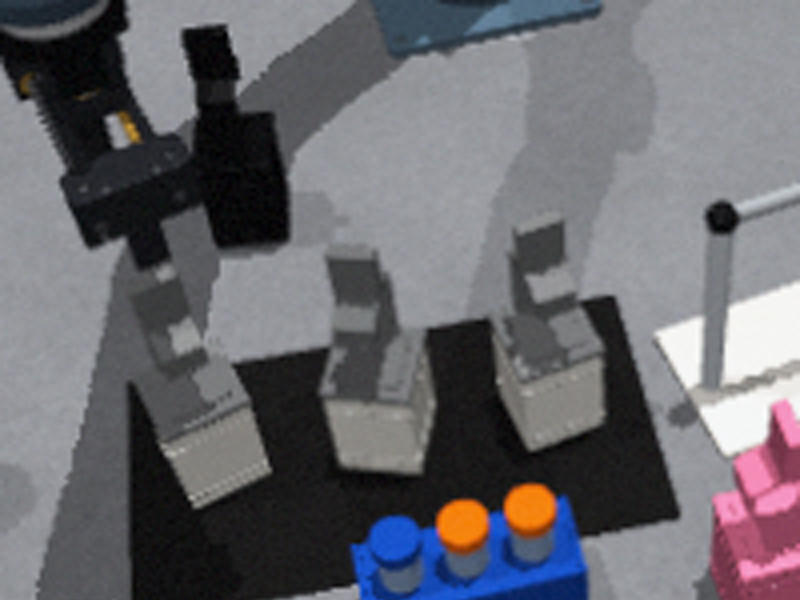

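The gripper is centred over the left canister's tab, with the jaws fore and aft of it. I'll descend and grip.

>>> carry_out(series=[1, 0.1, 0, 3.6, 0, 0, 0, 1, 0.1, 0, 7.1, 0, 0, 0, 1, 0.1, 0, 7.1, 0, 0, 0, -1, 0.1, 0, 7.1, 0, 0, 0, -1, 0.1, 0, 7.1, 0, 0, 0, -1, 0.1, 0, 7.1, 0, 0, 0, -1, 0.1, 0, 7.1, 0, 0, 0, -1, 0.1, 0, 7.1, 0, 0, 0, -1, 0.1, 0, 7.1, 0, 0, 0, -1, 0.1, 0, 7.1, 0, 0, 0], squeeze=30)

```text
clock: 2.65
tool_pos: [524.4, -330.9, 184.4]
orientation: [[-0.228, 0.974, -0.0], [0.974, 0.228, 0.0], [0.0, -0.0, -1.0]]
ft_force: [-0.1, 0.7, 0.3]
opening: 20.3
```

>>> carry_out(series=[-1, 0, 0, 0, 0, 0, 0, -1, 0, 0, 0, 0, 0, 0, -1, 0, 0, -1, 0, 0, 0, -1, 0, 0, -2, 0, 0, 0, -1, 0, 0, -3, 0, 0, 0, -1, 0, 0, -3, 0, 0, 0, -1, 0, 0, -3, 0, 0, 0, -1, 0, 0, -3, 0, 0, 0, -1, 0, 0, -3, 0, 0, 0, -1, 0, 0, -3, 0, 0, 0])

```text
clock: 3.9
tool_pos: [524.4, -330.9, 214.4]
orientation: [[-0.228, 0.974, -0.0], [0.974, 0.228, 0.0], [0.0, -0.0, -1.0]]
ft_force: [0.8, 0.1, -6.4]
opening: 11.6
```

```bash
python3 -c "
from h import *
st()"
```

```text
clock 3.9
joint_positions [ 0.809  0.522 -0.45   1.597  0.248  1.079  0.523]
tool_pos [ 524.393 -330.899  214.36 ]
ft_force [ 0.776  0.129 -6.417]
wrist_torque [ 0.008 -0.053  0.003]
opening 11.576
```

P reads about 6.4 N. I'll set it back and heft the others to compare.

>>> carry_out(series=[-1, 0, 0, 1, 0, 0, 0, -1, 0, 0, 2, 0, 0, 0, -1, 0, 0, 2.7, 0, 0, 0, -1, 0, 0, 3, 0, 0, 0, -1, 0, 0, 3, 0, 0, 0, 1, 0, 0, 3, 0, 0, 0, 1, 0, 0, 3, 0, 0, 0, 1, 0, 0, 3, 0, 0, 0, 1, 0, 0, 3, 0, 0, 0, 1, 0, 0, 3, 0, 0, 0])

```text
clock: 5.15
tool_pos: [524.5, -331.0, 184.6]
orientation: [[-0.228, 0.974, 0.0], [0.974, 0.228, -0.0], [-0.0, 0.0, -1.0]]
ft_force: [0.9, 0.5, -0.2]
opening: 59.6
```

```bash
python3 -c "
from h import *
st();go([524.5,-330.7,254],0.23);go([542.7,-199.8,254],-0.39);go([542.7,-199.8,184],-0.39)"
```

```text
clock 5.15
joint_positions [ 0.802  0.553 -0.441  1.625  0.266  1.023  0.51 ]
tool_pos [ 524.527 -330.965  184.607]
ft_force [ 0.887  0.492 -0.243]
wrist_torque [-0.025 -0.077 -0.021]
opening 59.625
shift [ 0.03  0.   -6.94] turn [ 0.  0. -0.]
shift [12.36  4.76 -6.94] turn [0.   0.   0.62]
shift [12.36  4.76  0.06] turn [0.   0.   0.62]
```

Rise, move across to Q, and descend in one call, then grip and lift.

>>> carry_out(series=[1, 0, 0, -3.5, 0, 0, 0, 1, 0, 0, -7, 0, 0, 0, 1, 4, 1.6, -7, 0, 0, 0.18, 1, 8, 3.1, -7, 0, 0, 0.36, 1, 12.4, 4.8, -7, 0, 0, 0.54, 1, 12.4, 4.8, -7, 0, 0, 0.62, 1, 12.4, 4.8, -7, 0, 0, 0.62, 1, 12.4, 4.8, -3.5, 0, 0, 0.62, 1, 12.4, 4.8, 0, 0, 0, 0.62, 1, 12.4, 4.8, 0, 0, 0, 0.62])

```text
clock: 6.4
tool_pos: [540.7, -199.7, 182.2]
orientation: [[0.38, 0.925, -0.005], [0.925, -0.38, 0.002], [-0.001, -0.005, -1.0]]
ft_force: [0.5, -0.0, 0.4]
opening: 88.1
```

>>> carry_out(series=[-1, 0, 0, 0, 0, 0, 0, -1, 0, 0, 0, 0, 0, 0, -1, 0, 0, 0, 0, 0, 0, -1, 0, 0, 0, 0, 0, 0, -1, 0, 0, 0, 0, 0, 0, -1, 0, 0, 0, 0, 0, 0, -1, 0, 0, 0, 0, 0, 0, -1, 0, 0, 0, 0, 0, 0, -1, 0, 0, 0, 0, 0, 0, -1, 0, 0, 0, 0, 0, 0])

```text
clock: 7.65
tool_pos: [543.0, -199.2, 184.5]
orientation: [[0.38, 0.925, 0.0], [0.925, -0.38, 0.0], [0.0, 0.0, -1.0]]
ft_force: [0.2, -0.8, 0.5]
opening: 11.2
```

>>> carry_out(series=[-1, 0, 0, -1, 0, 0, 0, -1, 0, 0, -2, 0, 0, 0, -1, 0, 0, -3, 0, 0, 0, -1, 0, 0, -3, 0, 0, 0, -1, 0, 0, -3, 0, 0, 0, -1, 0, 0, -3, 0, 0, 0, -1, 0, 0, -3, 0, 0, 0, -1, 0, 0, -3, 0, 0, 0, -1, 0, 0, -3, 0, 0, 0, -1, 0, 0, -3, 0, 0, 0])

```text
clock: 8.9
tool_pos: [543.0, -199.2, 214.5]
orientation: [[0.38, 0.925, -0.0], [0.925, -0.38, 0.0], [-0.0, -0.0, -1.0]]
ft_force: [0.6, 0.5, -3.9]
opening: 11.6
```

>>> carry_out(series=[-1, 0, 0, 1, 0, 0, 0, -1, 0, 0, 2, 0, 0, 0, -1, 0, 0, 2.7, 0, 0, 0, -1, 0, 0, 3, 0, 0, 0, -1, 0, 0, 3, 0, 0, 0, 1, 0, 0, 3, 0, 0, 0, 1, 0, 0, 3, 0, 0, 0, 1, 0, 0, 3, 0, 0, 0, 1, 0, 0, 3, 0, 0, 0, 1, 0, 0, 3, 0, 0, 0])

```text
clock: 10.15
tool_pos: [542.9, -199.3, 184.5]
orientation: [[0.38, 0.925, -0.0], [0.925, -0.38, -0.0], [-0.0, 0.0, -1.0]]
ft_force: [-0.0, 0.1, 0.3]
opening: 59.3
```

```bash
python3 -c "
from h import *
st();go([552.5,-76.6,254],0.165);go([552.5,-76.6,184],0.165)"
```

```text
clock 10.15
joint_positions [ 0.55   0.472 -0.367  1.741  0.199  0.966 -0.284]
tool_pos [ 542.95  -199.269  184.526]
ft_force [-0.033  0.07   0.3  ]
wrist_torque [-0.036 -0.04  -0.013]
opening 59.305
shift [11.71 -3.78 -6.95] turn [ 0.     0.    -0.555]
shift [11.71 -3.78  0.05] turn [ 0.     0.    -0.555]
```

>>> carry_out(series=[1, 0, 0, -3.5, 0, 0, 0, 1, 0, 0, -7, 0, 0, 0, 1, 4, -1.3, -7, 0, 0, -0.18, 1, 8, -2.6, -7, 0, 0, -0.36, 1, 11.7, -3.8, -7, 0, 0, -0.54, 1, 11.7, -3.8, -7, 0, 0, -0.555, 1, 11.7, -3.8, -7, 0, 0, -0.555, 1, 11.7, -3.8, -3.5, 0, 0, -0.555, 1, 11.7, -3.8, 0, 0, 0, -0.555, 1, 11.7, -3.8, 0, 0, 0, -0.555])

```text
clock: 11.4
tool_pos: [550.2, -78.1, 182.3]
orientation: [[-0.161, 0.987, -0.005], [0.987, 0.161, -0.0], [0.001, -0.005, -1.0]]
ft_force: [-0.1, 0.7, 0.3]
opening: 88.1
```

>>> carry_out(series=[-1, 0, 0, 0, 0, 0, 0, -1, 0, 0, 0, 0, 0, 0, -1, 0, 0, 0, 0, 0, 0, -1, 0, 0, 0, 0, 0, 0, -1, 0, 0, 0, 0, 0, 0, -1, 0, 0, 0, 0, 0, 0, -1, 0, 0, 0, 0, 0, 0, -1, 0, 0, 0, 0, 0, 0, -1, 0, 0, 0, 0, 0, 0, -1, 0, 0, 0, 0, 0, 0])

```text
clock: 12.65
tool_pos: [552.4, -76.4, 184.5]
orientation: [[-0.164, 0.986, 0.0], [0.986, 0.164, 0.0], [0.0, 0.0, -1.0]]
ft_force: [0.4, -0.4, -0.1]
opening: 11.0
```

>>> carry_out(series=[-1, 0, 0, -1, 0, 0, 0, -1, 0, 0, -2, 0, 0, 0, -1, 0, 0, -3, 0, 0, 0, -1, 0, 0, -3, 0, 0, 0, -1, 0, 0, -3, 0, 0, 0, -1, 0, 0, -3, 0, 0, 0, -1, 0, 0, -3, 0, 0, 0, -1, 0, 0, -3, 0, 0, 0, -1, 0, 0, -3, 0, 0, 0, -1, 0, 0, -3, 0, 0, 0])

```text
clock: 13.9
tool_pos: [552.3, -76.6, 214.5]
orientation: [[-0.164, 0.986, -0.0], [0.986, 0.164, -0.0], [0.0, -0.0, -1.0]]
ft_force: [0.2, 0.3, -1.8]
opening: 11.3
```

R weighs 1.8 N and Q 3.9 N, so P, at 6.4 N, is the heaviest. I'll set R down and return to P.

>>> carry_out(series=[-1, 0, 0, 1, 0, 0, 0, -1, 0, 0, 2, 0, 0, 0, -1, 0, 0, 2.7, 0, 0, 0, -1, 0, 0, 3, 0, 0, 0, -1, 0, 0, 3, 0, 0, 0, 1, 0, 0, 3, 0, 0, 0, 1, 0, 0, 3, 0, 0, 0, 1, 0, 0, 3, 0, 0, 0, 1, 0, 0, 3, 0, 0, 0, 1, 0, 0, 3, 0, 0, 0])

```text
clock: 15.15
tool_pos: [552.3, -76.6, 184.5]
orientation: [[-0.164, 0.986, 0.0], [0.986, 0.164, -0.0], [-0.0, 0.0, -1.0]]
ft_force: [0.0, -0.0, -0.2]
opening: 59.0
```

```bash
python3 -c "
from h import *
st();go([524.5,-331,184.4],0.23)"
```

```text
clock 15.15
joint_positions [ 0.452  0.461 -0.515  1.788  0.27   0.962 -0.009]
tool_pos [552.296 -76.57  184.538]
ft_force [ 0.049 -0.044 -0.157]
wrist_torque [-0.071 -0.128  0.005]
opening 58.954
shift [-2.464e+01 -6.920e+00  1.000e-02] turn [ 0.     0.    -0.065]
```

>>> carry_out(series=[1, 0, 0, -3.5, 0, 0, 0, 1, 0, 0, -7, 0, 0, 0, 1, -6, -1.7, -7, 0, 0, -0.02, 1, -12, -3.4, -7, 0, 0, -0.04, 1, -18, -5.1, -7, 0, 0, -0.065, 1, -24.6, -6.9, -7, 0, 0, -0.065, 1, -24.6, -6.9, -7, 0, 0, -0.065, 1, -24.6, -6.9, -7, 0, 0, -0.065, 1, -24.6, -6.9, -3.5, 0, 0, -0.065, 1, -24.6, -6.9, 0, 0, 0, -0.065])

```text
clock: 16.4
tool_pos: [525.9, -328.0, 184.4]
orientation: [[-0.231, 0.973, 0.002], [0.973, 0.231, 0.0], [-0.0, 0.002, -1.0]]
ft_force: [0.5, 0.1, -0.1]
opening: 87.9
```

>>> carry_out(series=[1, 0, 0, 0, 0, 0, 0, -1, 0, 0, 0, 0, 0, 0, -1, 0, 0, 0, 0, 0, 0, -1, 0, 0, 0, 0, 0, 0, -1, 0, 0, 0, 0, 0, 0, -1, 0, 0, 0, 0, 0, 0, -1, 0, 0, 0, 0, 0, 0, -1, 0, 0, 0, 0, 0, 0, -1, 0, 0, 0, 0, 0, 0, -1, 0, 0, 0, 0, 0, 0], squeeze=35)

```text
clock: 17.65
tool_pos: [524.8, -330.6, 184.5]
orientation: [[-0.228, 0.974, 0.0], [0.974, 0.228, -0.0], [-0.0, 0.0, -1.0]]
ft_force: [1.2, -0.2, -1.9]
opening: 11.5
```

>>> carry_out(series=[-1, 0, 0, -2, 0, 0, 0, -1, 0, 0, -5, 0, 0, 0, -1, 0, 0, -8.5, 0, 0, 0, -1, 0, 0, -12, 0, 0, 0, -1, 0, 0, -15.5, 0, 0, 0, -1, 0, 0, -19, 0, 0, 0, -1, 0, 0, -22, 0, 0, 0, -1, 0, 0, -24, 0, 0, 0, -1, 0, 0, -24.5, 0, 0, 0, -1, 0, 0, -24.5, 0, 0, 0])

```text
clock: 18.9
tool_pos: [524.3, -330.3, 429.1]
orientation: [[-0.228, 0.974, -0.001], [0.974, 0.228, 0.0], [0.001, -0.001, -1.0]]
ft_force: [-0.2, 0.2, -6.9]
opening: 11.1
```

```bash
python3 -c "
from h import *
st();go([472.4,168.6,428],0.1)"
```

```text
clock 18.9
joint_positions [ 0.807  0.39  -0.469  1.279  0.173  1.513  0.589]
tool_pos [ 524.269 -330.316  429.083]
ft_force [-0.238  0.163 -6.923]
wrist_torque [-0.022 -0.07  -0.03 ]
opening 11.13
shift [49.76  6.33  0.14] turn [-0.001 -0.001  0.13 ]
```

>>> carry_out(series=[-1, 1, 0.1, 0, 0, 0, 0, -1, 3, 0.4, 0, 0, 0, 0, -1, 6, 0.8, 0, 0, 0, 0, -1, 9.5, 1.2, 0, 0, 0, 0, -1, 13, 1.7, 0, 0, 0, 0, -1, 16.5, 2.1, 0, 0, 0, 0, -1, 20, 2.5, 0, 0, 0, 0, -1, 23.5, 3, 0, 0, 0, 0, -1, 27, 3.4, 0, 0, 0, 0, -1, 30.5, 3.9, 0, 0, 0, 0])

```text
clock: 20.15
tool_pos: [491.6, -21.8, 429.3]
orientation: [[-0.23, 0.973, -0.001], [0.973, 0.23, -0.0], [-0.0, -0.001, -1.0]]
ft_force: [0.3, 0.2, -6.1]
opening: 11.5
```

>>> carry_out(series=[-1, 3.5, 0.4, 0, 0, 0, 0.02, -1, 7, 0.9, 0, 0, 0, 0.05, -1, 10.5, 1.3, 0, 0, 0, 0.08, -1, 14, 1.8, 0, 0, 0, 0.11, -1, 16.5, 2.1, 0, 0, 0, 0.13, -1, 18.5, 2.3, 0, 0, 0, 0.13, -1, 19.2, 2.4, 0, 0, 0, 0.13, -1, 19.2, 2.4, 0, 0, 0, 0.13, -1, 19.2, 2.4, 0, 0, 0, 0.13, -1, 19.2, 2.4, 0, 0, 0, 0.13])

```text
clock: 21.4
tool_pos: [472.8, 167.0, 429.4]
orientation: [[-0.098, 0.995, -0.0], [0.995, 0.098, 0.0], [0.0, -0.0, -1.0]]
ft_force: [0.5, 0.7, -6.2]
opening: 11.5
```

```bash
python3 -c "
from h import *
st();go([472.4,168.6,261.5],0.1)"
```

```text
clock 21.4
joint_positions [ 0.238  0.185 -0.777  1.565  0.13   1.445 -0.448]
tool_pos [472.82  167.01  429.437]
ft_force [ 0.547  0.679 -6.161]
wrist_torque [ 0.165 -0.065  0.038]
opening 11.529
shift [ 0.16 -0.02 16.79] turn [-0.    -0.    -0.001]
```

>>> carry_out(series=[-1, 0, 0, 1, 0, 0, 0, -1, 0, 0, 3, 0, 0, 0, -1, 0, 0, 6, 0, 0, 0, -1, 0, 0, 9, 0, 0, 0, -1, 0, 0, 12, 0, 0, 0, -1, 0, 0, 14.5, 0, 0, 0, -1, 0, 0, 16, 0, 0, 0, -1, 0, 0, 16.8, 0, 0, 0, -1, 0, 0, 16.8, 0, 0, 0, -1, 0, 0, 16.8, 0, 0, 0])

```text
clock: 22.65
tool_pos: [473.2, 168.0, 262.3]
orientation: [[-0.1, 0.995, 0.001], [0.995, 0.1, 0.0], [0.0, 0.001, -1.0]]
ft_force: [-0.3, 0.0, -5.5]
opening: 11.6
```

```bash
python3 -c "
from h import *
st();go([562,177.6,261.5],0.1)
im=capture('scene')[:,:,::-1]
cv2.imwrite('pics/g2.png',cv2.resize(im[125:275,310:450],None,fx=4,fy=4,interpolation=2))"
```

```text
clock 22.65
joint_positions [ 0.194  0.311 -0.755  1.832  0.239  1.09  -0.548]
tool_pos [473.176 168.002 262.291]
ft_force [-0.279  0.031 -5.547]
wrist_torque [-0.017 -0.122 -0.018]
opening 11.575
shift [0.07 8.93 0.09] turn [ 0.001 -0.    -0.   ]
```

View pics/g2.png

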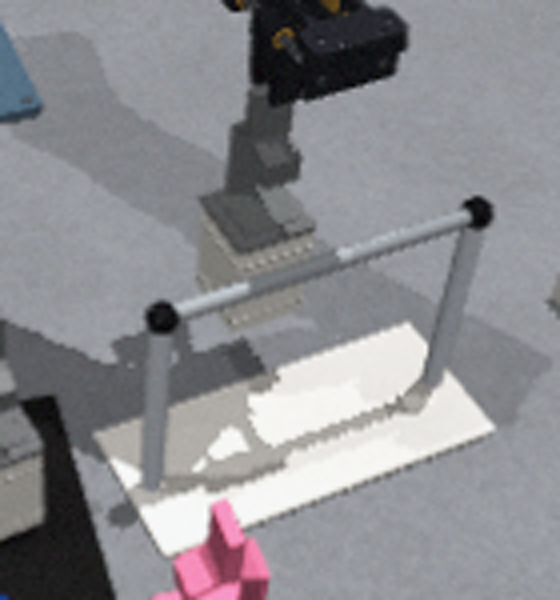

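The canister hangs in front of the bar with its lip towards it, parallel to the bar and between the posts. I'll insert it slowly.

>>> carry_out(series=[-1, 0, 0.5, 0, 0, 0, 0, -1, 0, 1.5, 0, 0, 0, 0, -1, 0, 3, 0, 0, 0, 0, -1, 0, 4.5, 0, 0, 0, 0, -1, 0, 6, 0, 0, 0, 0, -1, 0, 7.2, 0, 0, 0, 0, -1, 0, 8.3, 0, 0, 0, 0, -1, 0, 8.9, 0, 0, 0, 0, -1, 0, 8.9, 0, 0, 0, 0, -1, 0, 8.9, 0, 0, 0, 0])

```text
clock: 23.95
tool_pos: [560.6, 176.6, 261.5]
orientation: [[-0.1, 0.995, -0.001], [0.995, 0.1, -0.0], [-0.0, -0.001, -1.0]]
ft_force: [-0.4, 0.2, -5.1]
opening: 11.2
```

```bash
python3 -c "
from h import *
st();go([562,177.6,220],0.1)
im=capture('scene')[:,:,::-1]
cv2.imwrite('pics/g3.png',cv2.resize(im[135:255,330:450],None,fx=5,fy=5,interpolation=2))"
```

```text
clock 23.95
joint_positions [ 0.13   0.471 -0.703  1.622  0.324  1.17  -0.547]
tool_pos [560.619 176.638 261.457]
ft_force [-0.361  0.157 -5.052]
wrist_torque [-0.008  0.001 -0.02 ]
opening 11.218
shift [0.08 0.15 4.15] turn [-0.001  0.     0.   ]
```

View pics/g3.png

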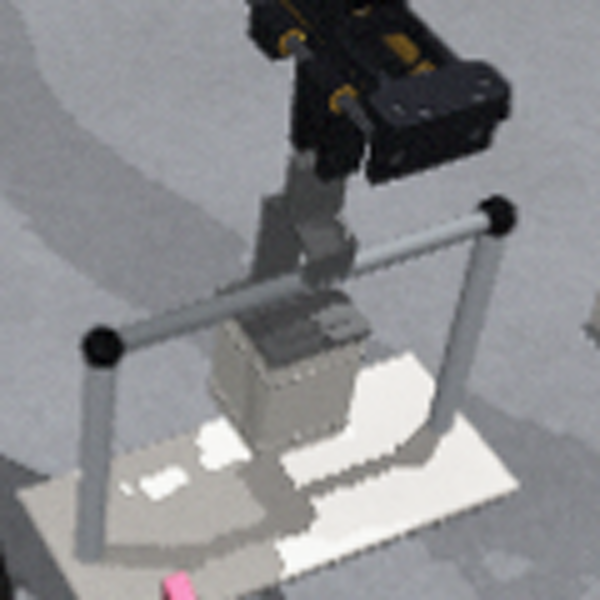

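The bar now passes between the lip and the lid, inside the hook. I'll lower until just before the expected contact.

>>> carry_out(series=[-1, 0, 0.1, 0.5, 0, 0, 0, -1, 0, 0.1, 1.2, 0, 0, 0, -1, 0, 0.1, 2, 0, 0, 0, -1, 0, 0.1, 2.7, 0, 0, 0, -1, 0, 0.1, 3.3, 0, 0, 0, -1, 0, 0.1, 3.7, 0, 0, 0, -1, 0, 0.1, 3.9, 0, 0, 0, -1, 0, 0.1, 4, 0, 0, 0, -1, 0, 0.1, 4, 0, 0, 0, -1, 0, 0.1, 4, 0, 0, 0])

```text
clock: 25.25
tool_pos: [562.3, 176.8, 221.7]
orientation: [[-0.1, 0.995, 0.0], [0.995, 0.1, 0.0], [0.0, 0.0, -1.0]]
ft_force: [-0.2, 0.1, -6.8]
opening: 11.2
```

>>> carry_out(series=[-1, 0, 0, 0.1, 0, 0, 0, -1, 0, 0, 0.1, 0, 0, 0, -1, 0, 0, 0.15, 0, 0, 0, -1, 0, 0, 0.15, 0, 0, 0, -1, 0, 0, 0.2, 0, 0, 0, -1, 0, 0, 0.2, 0, 0, 0, -1, 0, 0, 0.2, 0, 0, 0, -1, 0, 0, 0.2, 0, 0, 0, -1, 0, 0, 0.2, 0, 0, 0, -1, 0, 0, 0.2, 0, 0, 0])

```text
clock: 26.5
tool_pos: [562.2, 176.7, 219.5]
orientation: [[-0.1, 0.995, 0.0], [0.995, 0.1, -0.0], [-0.0, 0.0, -1.0]]
ft_force: [0.2, -0.1, -6.8]
opening: 11.6
```

Still carrying 6.8 N, so no contact yet. I'll go down in small steps.

>>> carry_out(series=[-1, 0, 0, 0.05, 0, 0, 0, -1, 0, 0, 0.1, 0, 0, 0, -1, 0, 0, 0.1, 0, 0, 0, -1, 0, 0, 0.15, 0, 0, 0, -1, 0, 0, 0.15, 0, 0, 0, -1, 0, 0, 0.2, 0, 0, 0, -1, 0, 0, 0.2, 0, 0, 0, -1, 0, 0, 0.2, 0, 0, 0, -1, 0, 0, 0.2, 0, 0, 0, -1, 0, 0, 0.2, 0, 0, 0])

```text
clock: 27.75
tool_pos: [562.5, 176.9, 218.0]
orientation: [[-0.1, 0.995, 0.001], [0.995, 0.1, 0.0], [0.0, 0.001, -1.0]]
ft_force: [-2.2, 0.1, 2.9]
opening: 11.4
```

>>> carry_out(series=[-1, 0, -0.1, -0.05, 0, 0, 0, -1, 0, -0.15, -0.05, 0, 0, 0, -1, 0, -0.15, -0.05, 0, 0, 0, -1, 0, -0.15, -0.05, 0, 0, 0, -1, 0, -0.15, -0.05, 0, 0, 0, -1, 0, -0.15, -0.05, 0, 0, 0, -1, 0, -0.15, -0.05, 0, 0, 0, -1, 0, -0.15, -0.05, 0, 0, 0, -1, 0, -0.15, -0.05, 0, 0, 0, -1, 0, -0.15, -0.05, 0, 0, 0])

```text
clock: 29.0
tool_pos: [560.9, 176.6, 218.1]
orientation: [[-0.1, 0.995, 0.0], [0.995, 0.1, 0.0], [0.0, 0.0, -1.0]]
ft_force: [5.0, 0.8, -3.3]
opening: 11.2
```

>>> carry_out(series=[-1, 0, 0.1, 0, 0, 0, 0, -1, 0, 0.1, 0, 0, 0, 0, -1, 0, 0.1, 0, 0, 0, 0, -1, 0, 0.1, 0, 0, 0, 0, -1, 0, 0.1, 0, 0, 0, 0, -1, 0, 0.1, 0, 0, 0, 0, -1, 0, 0.1, 0, 0, 0, 0, -1, 0, 0.1, 0, 0, 0, 0, -1, 0, 0.1, 0, 0, 0, 0, -1, 0, 0.1, 0, 0, 0, 0])

```text
clock: 30.25
tool_pos: [561.7, 176.7, 218.1]
orientation: [[-0.1, 0.995, -0.0], [0.995, 0.1, 0.0], [0.0, -0.0, -1.0]]
ft_force: [1.2, 0.1, 1.9]
opening: 11.3
```

Seated: the bar takes the weight and the side force is small. I'll open gradually, in stages.

>>> carry_out(series=[-0.7, 0, 0, 0, 0, 0, 0, -0.65, 0, 0, 0, 0, 0, 0, -0.6, 0, 0, 0, 0, 0, 0, -0.5, 0, 0, 0, 0, 0, 0, -0.4, 0, 0, 0, 0, 0, 0, -0.3, 0, 0, 0, 0, 0, 0, -0.1, 0, 0, 0, 0, 0, 0, 0.1, 0, 0, 0, 0, 0, 0, 0.3, 0, 0, 0, 0, 0, 0, 0.3, 0, 0, 0, 0, 0, 0], squeeze=5)

```text
clock: 31.5
tool_pos: [561.7, 176.7, 218.0]
orientation: [[-0.1, 0.995, 0.0], [0.995, 0.1, -0.0], [-0.0, 0.0, -1.0]]
ft_force: [0.1, 0.2, -0.1]
opening: 57.1
```

```bash
python3 -c "
from h import *
st()
im=capture('scene')[:,:,::-1]
cv2.imwrite('pics/g4.png',cv2.resize(im[135:255,330:450],None,fx=5,fy=5,interpolation=2))"
```

```text
clock 31.5
joint_positions [ 0.116  0.515 -0.685  1.669  0.359  1.088 -0.575]
tool_pos [561.716 176.652 218.002]
ft_force [ 0.126  0.236 -0.075]
wrist_torque [-0.038 -0.054  0.002]
opening 57.063
```

View pics/g4.png

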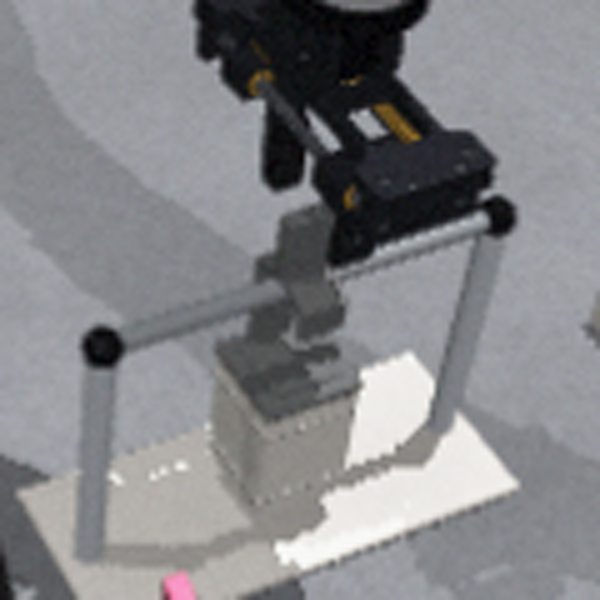

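It hangs upright on the bar, free of the fingers. I'll retreat straight up, wait for it to settle, and check.

>>> carry_out(series=[0.6, 0, 0, -1, 0, 0, 0, 0.6, 0, 0, -3, 0, 0, 0, 0.6, 0, 0, -6, 0, 0, 0, 0.6, 0, 0, -9, 0, 0, 0, 0.6, 0, 0, -12, 0, 0, 0, 0.6, 0, 0, -15, 0, 0, 0, 0.6, 0, -4, -15, 0, 0, 0, 0.6, 0, -8, -15, 0, 0, 0, 0.6, 0, -10, -15, 0, 0, 0, 0.6, 0, -10, -15, 0, 0, 0])

```text
clock: 32.8
tool_pos: [461.5, 166.8, 369.1]
orientation: [[-0.101, 0.995, 0.002], [0.995, 0.101, -0.001], [-0.001, 0.002, -1.0]]
ft_force: [0.5, -0.2, 0.2]
opening: 70.3
```

```bash
python3 -c "
from h import *
cv2.imwrite('pics/e1.png',capture('scene')[:,:,::-1])"
```

>>> carry_out(series=[0.6, 0, 0, 0, 0, 0, 0, 0.6, 0, 0, 0, 0, 0, 0, 0.6, 0, 0, 0, 0, 0, 0, 0.6, 0, 0, 0, 0, 0, 0, 0.6, 0, 0, 0, 0, 0, 0, 0.6, 0, 0, 0, 0, 0, 0, 0.6, 0, 0, 0, 0, 0, 0, 0.6, 0, 0, 0, 0, 0, 0, 0.6, 0, 0, 0, 0, 0, 0, 0.6, 0, 0, 0, 0, 0, 0])

```text
clock: 34.1
tool_pos: [462.2, 166.7, 368.0]
orientation: [[-0.1, 0.995, 0.0], [0.995, 0.1, -0.0], [-0.0, 0.0, -1.0]]
ft_force: [-0.7, -0.3, 0.0]
opening: 70.3
```

```bash
python3 -c "
from h import *
st()
for i in range(6): a=capture('scene')[:,:,::-1]
e=cv2.imread('pics/e1.png');z=cv2.imread('pics/scene0.png')
d=lambda p,q,x,y,w,h:(cv2.absdiff(cv2.GaussianBlur(p,(3,3),0),cv2.GaussianBlur(q,(3,3),0))[y:y+h,x:x+w].max(2)>40).sum()
print('hang moved',d(a,e,365,170,45,80),'tube rack',d(a,z,255,265,65,50),'bottle',d(a,z,125,230,45,60),'tips',d(a,z,445,170,60,45),'Q',d(a,z,245,205,40,65))
cv2.imwrite('pics/e2.png',cv2.resize(a[130:310,180:440],None,fx=3,fy=3,interpolation=2))"
```

```text
clock 34.1
joint_positions [ 0.24   0.194 -0.778  1.699  0.14   1.307 -0.466]
tool_pos [462.207 166.667 368.008]
ft_force [-0.728 -0.289  0.025]
wrist_torque [-0.039 -0.118  0.012]
opening 70.318
hang moved 0 tube rack 0 bottle 0 tips 0 Q 29
```

View pics/e2.png

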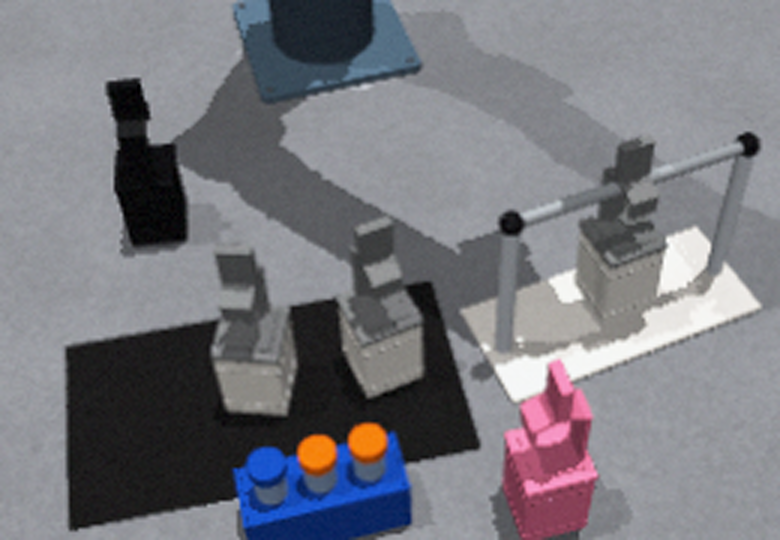

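The canister hangs upright on the bar. Q and R stand on the mat, and everything else is unchanged. I'll idle for two more calls so any small swing dies out, then hand in.

>>> carry_out(series=[0.6, 0, 0, 0, 0, 0, 0, 0.6, 0, 0, 0, 0, 0, 0, 0.6, 0, 0, 0, 0, 0, 0, 0.6, 0, 0, 0, 0, 0, 0, 0.6, 0, 0, 0, 0, 0, 0, 0.6, 0, 0, 0, 0, 0, 0, 0.6, 0, 0, 0, 0, 0, 0, 0.6, 0, 0, 0, 0, 0, 0, 0.6, 0, 0, 0, 0, 0, 0, 0.6, 0, 0, 0, 0, 0, 0])

```text
clock: 35.65
tool_pos: [462.2, 166.7, 368.0]
orientation: [[-0.1, 0.995, -0.0], [0.995, 0.1, -0.0], [-0.0, -0.0, -1.0]]
ft_force: [-0.3, -0.5, 0.9]
opening: 70.8
```

>>> carry_out(series=[0.6, 0, 0, 0, 0, 0, 0, 0.6, 0, 0, 0, 0, 0, 0, 0.6, 0, 0, 0, 0, 0, 0, 0.6, 0, 0, 0, 0, 0, 0, 0.6, 0, 0, 0, 0, 0, 0, 0.6, 0, 0, 0, 0, 0, 0, 0.6, 0, 0, 0, 0, 0, 0, 0.6, 0, 0, 0, 0, 0, 0, 0.6, 0, 0, 0, 0, 0, 0, 0.6, 0, 0, 0, 0, 0, 0])

```text
clock: 36.9
tool_pos: [462.2, 166.7, 368.0]
orientation: [[-0.1, 0.995, -0.0], [0.995, 0.1, -0.0], [-0.0, -0.0, -1.0]]
ft_force: [-0.3, 0.1, -0.7]
opening: 70.2
```

```bash
python3 -c "
from h import *
print(arm.sign_off())"
```

```text
the job is handed in; nothing more can be done
None
```

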